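Free the battery slide of a field amplifier with the release pin

TASK

Take the pin tool out of the tool stand and use it to push down the recessed release in the top of the amplifier's battery. Keeping the release held down with the pin, push the battery out of the front of the case to its stop. Then put the pin tool back upright in the stand hole it came from and let go of it.

Things in the scene. Friction and masses are not known exactly. Their poses are not given: they have to be found in the camera images.
- pin_mid (a point): Pin tool, upright in the stand, 90 g; point at its handle's centre, z up. Handle: black flat-sided paddle, 18 mm along x, 28 along y, 54 tall; grip across x. Under it a steel collar (36 mm wide, 6 thick) rests on the stand; then a bare steel pin, 7 mm thick, 50 long. The point is 33 mm above the collar's underside, 83 above the tip. Its hole is centred under this point to 3 mm.
- stand: Fixed aluminium tool stand, 60 (x) x 160 (y) x 62 mm high, z up; origin: centre of its underside. Two 22 mm square holes through its top, 35 mm either side of the centre along y; the pin tool is in either. The other holds a bystander: a socket driver with a ROUND black handle and a 19 mm thick shaft, its top 122 mm above the table. Pin tool axes are parallel to the stand's.
- recess (a point): Mouth centre of the square hole, 18 mm wide along x and y, in the top of a black battery (110 x 60 mm), 55 mm behind its front; 54.5 mm above the table. Battery lies in the open-topped front of a fixed grey case, 170 x 120 x 55 mm, ribbed at the rear. It leaves along this point's -x, roughly towards the robot; a pin in the hole pushes it by the wall. Moves with the battery.
- release (a joint): Steel button, 17 mm wide, at the bottom of the recess, its face 12 mm below the mouth at rest. Metres: 0 up, 0.010 fully down. Spring: 1 N to start, 3.5 N fully down. It locks the battery while up and frees it when down 5 mm or more (7.5 is a good depth); hold it so for at least the first 30 mm of the battery's way. Let go, it springs up.
- battery (a joint): How far the battery has slid out of the case, metres: 0 home and locked (1 mm of play), 0.050 at its stop. Unlocked, it slides with about 2 N of friction and stays where it is left.
Things that resemble listed ones, but are neither listed nor needed, are in the scene too. Leave any green look-alike of the part that bears pin_mid alone. Of the things that look like the part that bears recess, the larger one is meant.

How it is judged:
By the outcome, as a careful person would: the job done as asked, in the order asked, and still so for the second after the job is handed in, with the robot touching nothing.
It also fails if it takes over 58 s, if anything falls off the work surface, if the arm or the gripper's body presses on something with over 40 N, if the wrist force passes 120 N, or if a joint passes its speed limit or range.

ROBOT

A 6-joint arm with a two-finger parallel gripper is mounted at the origin on the work surface. World frame = base frame: x ahead of the robot, y to its left, z up, the work surface at z = 0. Lengths are in m, angles in rad, forces in N, time in s.
With the tool pointing down it reaches from about 0.4 to 0.825 m from the base axis. Payload 7 kg.
Tool frame: the origin (TCP) lies on the centre line of the jaws, within the pads' length; the fingertips stand tip_reach ahead of it and the grasp point (between the pads) is the TCP (tip_reach is the distance from the TCP to the fingertips, in m); z points along the fingers, y is the line along which they close (so a half turn about z gives the same grasp; the last joint's range is limited). The gripper opens to 88 mm and grips with 3 to 60 N. Pads are 19 mm wide; open, the fingers measure 130 mm over their backs; the gripper's body (78 mm by 193 mm) begins 47 mm behind the grasp point.
Start: joints at [-0.925, 0.359, 0.012, 0, -1.224, -0.288], TCP at [0.236, -0.632, 0.246] pointing down, gripper open.
Joint ranges: [-3.07, 3.07], [-1.43, 2.12], [-1.02, 1.25], [-3.03, 1.67], [-3.05, -0], [-3.03, 3.03]. Speed limits (rad/s): [2.39, 2.39, 3.01, 3.14, 3.14, 3.14].

INTERFACE

Orientations are given as [roll, pitch, yaw] about the fixed x, y, z axes, in that order (R = Rz(yaw) Ry(pitch) Rx(roll)).
In Python, from station import get_state, grab_frame, calibration, job_done, find_in, mark_of, tip_reach gives the robot as it stands.
- The arm moves only by the shell command python3 -m handwheel 'ROWS' [OPENING] [FORCE]. ROWS is JSON, a list of rows, each an object with "delta_pos": the shift along the world's x, y, z in units of 30 mm (1.0 is 30 mm), a list of three; "dr": the turn, a rotation vector about the world's x, y, z in degrees, a list of three. In form: [{"delta_pos": [tx, ty, tz], "dr": [rx, ry, rz]}, ...]. A call has 1 to 10 rows; each row shifts and turns the commanded pose from where the row before left it; what a row does not reach is not made up. A row lasts 1/10 s, in which the tool goes at most 50 mm and 8.59 degrees, less where a joint would pass 70% of its speed; a pose out of reach is approached as far as the arm can. A call is refused whole if a number of a shift passes 1 or a number of a turn 8.59, either way. A call with a gripper value outside its range is refused whole. OPENING is the closure, from -1 (fully open) to 1 (shut), set as the call begins (- or left out, the last holds). The fingers move at their own pace and stop on an object; FORCE is the grip in N (left out, the last holds). Time passes only in rows, so rows that do not move let the fingers close. It gives the time, the measured TCP pose, the force, the opening and the grip force at its end, in the units of the state.
- get_state(): the state, without advancing time (a new reading comes with each control period).
- grab_frame(name): name is "side" or "top"; returns the picture (480x640x3 uint8, red, green, blue); there is no depth.
- calibration(name): a dict with "fx", "fy", "cx", "cy" (pixels), "extrinsics" (4x4, takes a point from world to camera coordinates). Camera axes: x right, y down, z forward; pixel columns grow to the right and rows downward; lengths in m; the calibration is good to about 2 mm. A picture is of the moment at which its call begins. calibration takes no time and is no camera call.
- job_done(): hands the job in; it is judged then, once.
Trained networks look in the newest picture that a camera, given by its name, has taken for a name from the list of things; names that differ only in an ending like _2 or _b are one class to them, and where a whole thing is asked for, a point or a joint stands for the part that bears it (a point fixed in the world has none). Each returns a list of dicts, best first, with "conf" (0 to 1); they miss things now and then, are a little off and sometimes report something else, mostly with a low value. They report only what shows in the picture. A call takes as long as a camera call. They do not tell look-alikes from the thing itself.
- find_in(camera, query): "location" ([column, row] in pixels, amid what is visible of it).
- mark_of(camera, query): "location" ([column, row] in pixels: a listed point, or the origin of a listed thing).
The state is a dict: "t": time; "q": joint angles; "qd": joint speeds; "joint_efforts": joint torques, N m; "eef_pos": TCP position; "ee_rot": TCP orientation; "force": force on the tool from outside, world axes, zero at the start; "moment": the same for the moment, N m; "width": finger opening in m; "gripper_force": force on a finger pad.
Only numpy, scipy, OpenCV 4.12 (cv2) and the standard library are available. Lean on these libraries where they do the work, as an engineer would, in place of code of your own. Each camera call takes 0.05 s, during which the arm holds its last target. There are 200 camera calls.

## Working session

There is one attempt and no reset: what is moved stays moved. The work goes in short steps, Python scripts to look and compute and a shell command to move; the robot and the scene stay as the last step left them, time stands still between calls to the robot, and variables do not carry over. Pictures are saved under pics/ and viewed, at most 10 in all, crops included, and the job is handed in when it is done.

```bash
mkdir -p pics
cat > h.py <<'E'
import numpy as np, cv2
from station import *
def P(name):
    c=calibration(name); K=np.array([[c['fx'],0,c['cx']],[0,c['fy'],c['cy']],[0,0,1]]); return K,np.array(c['extrinsics'])
def proj(name,X):
    K,E=P(name); p=K@(E[:3,:3]@np.array(X,float)+E[:3,3]); return p[:2]/p[2]
def ray(name,uv):
    K,E=P(name); d=E[:3,:3].T@np.linalg.inv(K)@np.array([*uv,1.]); return -E[:3,:3].T@E[:3,3],d
def atz(name,uv,z):
    o,d=ray(name,uv); return o+d*(z-o[2])/d[2]
def tri(a,b,na='side',nb='top'):
    A=[];B=[]
    for n,uv in((na,a),(nb,b)):
        o,d=ray(n,uv); d/=np.linalg.norm(d); M=np.eye(3)-np.outer(d,d); A.append(M);B.append(M@o)
    return np.linalg.lstsq(np.vstack(A),np.hstack(B),rcond=None)[0]
def snap(name,fn=None):
    f=grab_frame(name)
    if fn: cv2.imwrite('pics/'+fn,f[:,:,::-1])
    return f
E
python3 - <<'E'
from h import *
print(tip_reach, get_state())
for n in('side','top'):
    snap(n,n+'0.png'); print(n,(-P(n)[1][:3,:3].T@P(n)[1][:3,3]).round(2))
    for q in('pin_mid','stand','recess','release'):
        print(q,[(np.round(d['location']).tolist(),round(d['conf'],2)) for d in mark_of(n,q)][:5])
E
```

```text
0.019 {'t': 0.0, 'q': array([-9.24919584e-01,  3.59375370e-01,  1.10697652e-02, -3.67712248e-04,
       -1.22410008e+00, -2.88088913e-01]), 'qd': array([-0.00053629, -0.00165897, -0.00013999, -0.00017861,  0.00065495,
       -0.00025365]), 'joint_efforts': array([ 5.94085723e-04, -5.82719815e+01,  2.93070334e+01,  6.99805006e+00,
        6.90027126e-03, -1.55395710e-04]), 'eef_pos': array([ 0.23620291, -0.63183532,  0.24463169]), 'ee_rot': array([ 3.13995139e+00, -1.25870707e-04, -2.78392994e+00]), 'force': array([0.02207222, 0.48367472, 0.08033231]), 'moment': array([ 0.00526331, -0.08576877,  0.02417469]), 'gripper_force': 0.0, 'width': 0.0875623932230726}
side [0.01 0.68 0.64]
pin_mid [([248.0, 360.0], 0.85), ([216.0, 318.0], 0.76)]
stand [([231.0, 347.0], 0.96)]
recess [([384.0, 187.0], 0.76), ([331.0, 212.0], 0.64)]Traceback (most recent call last):
  File "<stdin>", line 6, in <module>
ValueError: it knows: pin_mid, recess, stand
```

View pics/side0.png

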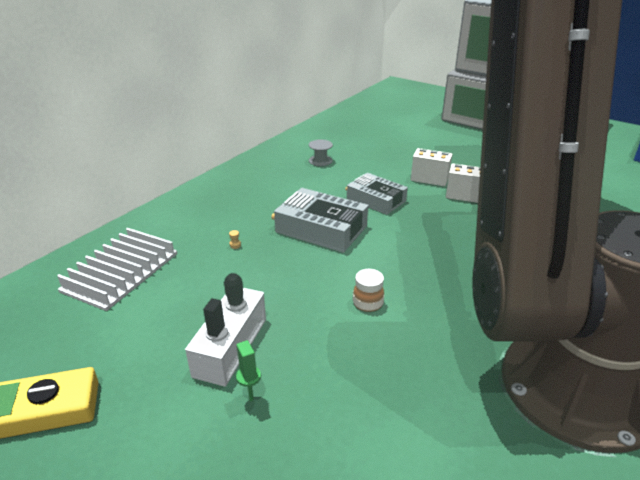

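The side view shows the black paddle pin in the stand at (215,318), the round driver at (234,290), and the green look-alike at (248,360). The larger amplifier's recess is at (332,211) and the smaller look-alike's is at (384,187).

Run:
```python
from h import *
n='top'
f=snap(n,'top0.png'); print(n,(-P(n)[1][:3,:3].T@P(n)[1][:3,3]).round(2))
R={}
for q in('pin_mid','stand','recess'):
    R[q]=mark_of(n,q); print(q,[(np.round(d['location'],1).tolist(),round(d['conf'],2)) for d in R[q]][:5])
snap('side')
for q,z in(('pin_mid',.095),('stand',0),('recess',.0545)):
    for s in mark_of('side',q):
        print(q,np.round(s['location'],1),atz('side',s['location'],z).round(4))
        for d in R[q]:
            X=tri(s['location'],d['location']); r=np.linalg.norm(proj('side',X)-s['location'])
            print('   ',np.round(d['location'],1),atz(n,d['location'],z).round(4),X.round(4),r.round(1))
```

```text
top [0.41 0.01 0.98]
pin_mid [([126.1, 293.6], 0.77), ([144.0, 239.1], 0.61)]
stand [([175.7, 238.3], 0.57)]
recess [([388.2, 205.4], 0.59)]
pin_mid [246.9 359.5] [0.3893 0.3167 0.095 ]
    [126.1 293.6] [0.3969 0.3058 0.095 ] [0.3968 0.3094 0.0841] 0.1
    [144.  239.1] [0.4874 0.2799 0.095 ] [0.4674 0.2825 0.0264] 19.6
pin_mid [214.8 315.4] [0.4899 0.2766 0.095 ]
    [126.1 293.6] [0.3969 0.3058 0.095 ] [0.417  0.3052 0.1507] 19.2
    [144.  239.1] [0.4874 0.2799 0.095 ] [0.4871 0.2789 0.0982] 0.0
stand [230.8 348. ] [0.4949 0.2496 0.    ]
    [175.7 238.3] [0.4975 0.2505 0.    ] [ 0.4965  0.2498 -0.0005] 0.8
recess [330.8 209.8] [ 0.5601 -0.1407  0.0545]
    [388.2 205.4] [ 0.5543 -0.1365  0.0545] [ 0.5547 -0.1351  0.0589] 0.6
recess [387.  189.7] [ 0.5052 -0.2885  0.0545]
    [388.2 205.4] [ 0.5543 -0.1365  0.0545] [ 0.4929 -0.1464  0.1308] 27.0
```

View pics/top0.png

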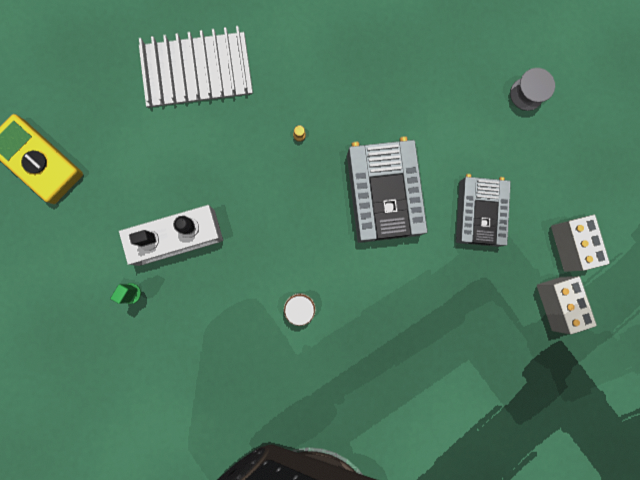

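Pin candidates in the top view are the black paddle at (143,239), the green tool at (126,294) and the round driver at (184,225). I choose (143,239). For the recess I choose (389,206), in the larger amplifier, over (485,222). Next I measure the yaws and check a close crop.

Run:
```python
from h import *
f=cv2.imread('pics/top0.png'); g=cv2.cvtColor(f,cv2.COLOR_BGR2GRAY); hsv=cv2.cvtColor(f,cv2.COLOR_BGR2HSV)
def rect(m,x0,y0,x1,y1,z):
    k=np.zeros_like(g); k[y0:y1,x0:x1]=m[y0:y1,x0:x1]
    n,l,s,c=cv2.connectedComponentsWithStats(k.astype(np.uint8)); i=1+s[1:,4].argmax()
    ys,xs=np.where(l==i); W=np.array([atz('top',(x,y),z)[:2] for x,y in zip(xs,ys)],np.float32)
    print(s[i],cv2.minAreaRect(W))
rect((g>190),105,195,232,275,.062)
rect((g<75)&(hsv[...,1]<90),365,168,415,240,.0545)
rect((hsv[...,1]<60),335,130,440,250,.055)
a=cv2.resize(f[185:320,90:240],None,fx=4,fy=4,interpolation=2)[:500,:390*2]
b=cv2.resize(f[130:250,335:440],None,fx=4.16,fy=4.16,interpolation=2)
c=np.zeros((500,1040,3),np.uint8);c[:,:600]=a[:500,:600];c[:499,600:600+b.shape[1]]=b[:499]
cv2.imwrite('pics/crop.png',cv2.resize(c,(800,385)))
```

```text
[ 119  205   99   59 2132] ((0.49944087862968445, 0.248826265335083), (0.05995418503880501, 0.1597612053155899), 17.10181427001953)
[370 173  45  67 484] ((0.5520994663238525, -0.13816037774085999), (0.1163725033402443, 0.0752795934677124), 6.830018520355225)Traceback (most recent call last):
  File "<stdin>", line 10, in <module>
  File "<stdin>", line 6, in rect
  File "h.py", line 10, in atz
    o,d=ray(name,uv); return o+d*(z-o[2])/d[2]
        ~~~^^^^^^^^^
  File "h.py", line 8, in ray
    K,E=P(name); d=E[:3,:3].T@np.linalg.inv(K)@np.array([*uv,1.]); return -E[:3,:3].T@E[:3,3],d
        ~^^^^^^
  File "h.py", line 4, in P
    c=calibration(name); K=np.array([[c['fx'],0,c['cx']],[0,c['fy'],c['cy']],[0,0,1]]); return K,np.array(c['extrinsics'])
ValueError: time passes only in moves, steps and waits
```

```bash
python3 -m handwheel '[{"delta_pos":[1,1,0],"dr":[0,0,8.5]},{"delta_pos":[1,1,0],"dr":[0,0,8.5]},{"delta_pos":[1,1,0],"dr":[0,0,8.5]},{"delta_pos":[1,1,0],"dr":[0,0,8.5]},{"delta_pos":[1,1,0],"dr":[0,0,8.5]},{"delta_pos":[1,1,0],"dr":[0,0,8.5]},{"delta_pos":[0.5,1,0],"dr":[0,0,8.5]},{"delta_pos":[0.5,1,0],"dr":[0,0,8.5]},{"delta_pos":[0.5,1,0],"dr":[0,0,8.5]},{"delta_pos":[0.5,1,0],"dr":[0,0,8.5]}]' -0.4 40
```

```text
t: 1.6
eef_pos: [0.4769, -0.3309, 0.2458]
ee_rot: [-3.141, -0.0, -1.294]
force: [0.5, -0.6, 0.2]
width: 0.0614
gripper_force: 0.0
```

```bash
sed -i 's/^def P(name):/from functools import lru_cache\n@lru_cache\ndef P(name):/' h.py
python3 - <<'E'
from h import *
f=cv2.imread('pics/top0.png'); g=cv2.cvtColor(f,cv2.COLOR_BGR2GRAY); hsv=cv2.cvtColor(f,cv2.COLOR_BGR2HSV)
k=np.zeros_like(g); s=np.s_[130:250,335:440]; k[s]=(hsv[s][...,1]<60)&(g[s]>80)
for v in (g[s],):
    L=cv2.createLineSegmentDetector().detect(v)[0][:,0]+np.array([335,130,335,130])
    for l in L:
        a,b=atz('top',l[:2],.055),atz('top',l[2:],.055); d=b-a
        if np.hypot(*d[:2])>.04: print(l.round(),np.hypot(*d[:2]).round(3),(np.degrees(np.arctan2(d[1],d[0]))%90).round(1))
a=cv2.resize(f[185:320,90:240],None,fx=2.6,fy=2.6,interpolation=2)
b=cv2.resize(f[135:250,335:435],None,fx=4,fy=4,interpolation=2)
c=np.zeros((470,800,3),np.uint8);c[:a.shape[0],:a.shape[1]]=a;c[:460,400:]=b
cv2.imwrite('pics/crop.png',c)
E
```

```text
[376. 236. 368. 175.] 0.109 6.9
[349. 148. 360. 238.] 0.164 6.8
[368. 176. 402. 172.] 0.061 6.7
[403. 173. 411. 232.] 0.107 7.0
[367. 155. 398. 151.] 0.057 7.0
[371. 160. 399. 157.] 0.052 6.6
[367. 149. 397. 146.] 0.055 7.1
[371. 166. 399. 162.] 0.052 7.3
[372. 171. 401. 168.] 0.052 6.9
[398. 148. 371. 151.] 0.05 6.8
[399. 165. 368. 168.] 0.056 6.5
[399. 160. 367. 163.] 0.059 6.1
[399. 141. 359. 146.] 0.073 6.7
[427. 231. 414. 142.] 0.163 7.0
[378. 236. 408. 232.] 0.054 8.2
[403. 216. 381. 219.] 0.041 7.3
[355. 248. 343. 162.] 0.156 7.4
[396. 246. 372. 248.] 0.043 5.8
[409. 236. 376. 240.] 0.061 7.1
[400. 143. 404. 169.] 0.048 6.3
```

View pics/crop.png

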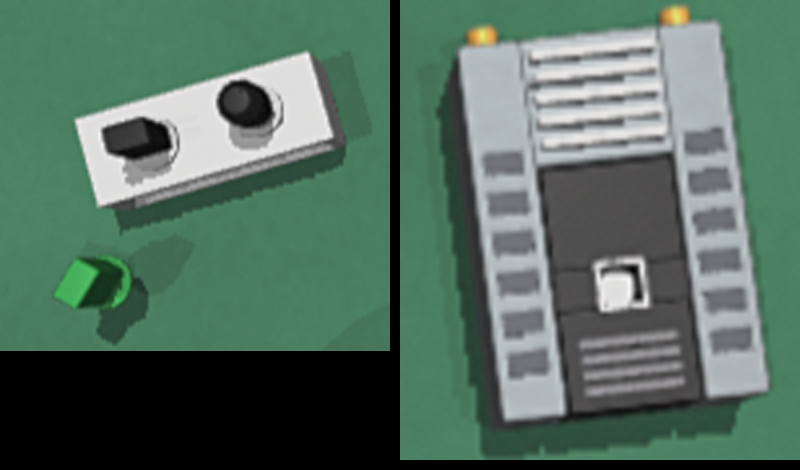

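```bash
python3 -m handwheel '[{"delta_pos":[0,1,0],"dr":[0,0,1.6]},{"delta_pos":[0,1,0],"dr":[0,0,0]},{"delta_pos":[0,1,0],"dr":[0,0,0]},{"delta_pos":[0,1,0],"dr":[0,0,0]},{"delta_pos":[0,1,0],"dr":[0,0,0]},{"delta_pos":[0,1,0],"dr":[0,0,0]},{"delta_pos":[0,1,0],"dr":[0,0,0]},{"delta_pos":[0,1,0],"dr":[0,0,0]},{"delta_pos":[0,1,0],"dr":[0,0,0]},{"delta_pos":[0,1,0],"dr":[0,0,0]}]'; python3 -m handwheel '[{"delta_pos":[0,1,0],"dr":[0,0,0]},{"delta_pos":[0,1,0],"dr":[0,0,0]},{"delta_pos":[0,1,0],"dr":[0,0,0]},{"delta_pos":[0,1,0],"dr":[0,0,0]},{"delta_pos":[0,1,0],"dr":[0,0,0]},{"delta_pos":[0,1,0],"dr":[0,0,0]},{"delta_pos":[0,1,0],"dr":[0,0,0]},{"delta_pos":[0,1,0],"dr":[0,0,0]},{"delta_pos":[0,1,0],"dr":[0,0,0]},{"delta_pos":[0.3,0.6,-1],"dr":[0,0,0]}]'
```

```text
t: 2.6
eef_pos: [0.4762, -0.031, 0.2459]
ee_rot: [-3.141, -0.0, -1.272]
force: [1.2, -0.4, 0.7]
width: 0.0612
gripper_force: 0.0
t: 3.6
eef_pos: [0.487, 0.2592, 0.2193]
ee_rot: [-3.134, 0.003, -1.27]
force: [1.5, 0.2, -0.3]
width: 0.0614
gripper_force: 0.0
```

The crop confirms a flat black paddle on the left of the stand, the round driver on the right, and the green tool in front. The amplifier's yaw is about 6.9° and the stand's about 17.1°. Now I descend over the pin.

```bash
python3 -m handwheel '[{"delta_pos":[0.03,0.72,0],"dr":[0,0,0]},{"delta_pos":[0,0,-1],"dr":[0,0,0]},{"delta_pos":[0,0,-1],"dr":[0,0,0]},{"delta_pos":[0,0,-0.5],"dr":[0,0,0]},{"delta_pos":[0,0,0],"dr":[0,0,0]}]'
python3 - <<'E'
from h import *
s=get_state();print(s['eef_pos'],s['ee_rot'])
a=snap('side');b=snap('top');g=np.zeros((480,800,3),np.uint8)
g[:,:400]=cv2.resize(a[230:390,150:283],(400,480),interpolation=2);g[:,400:]=cv2.resize(b[160:320,80:213],(400,480),interpolation=2)
cv2.imwrite('pics/g.png',g[:,:,::-1])
# recess from battery edges
l=lambda u:atz('top',u,.0545)[:2]
e=np.array([-.9928,-.1201]); rear=(l((368,175.5))+l((402.5,172.5)))/2; print('rear based',rear+.055*e)
print(atz('top',(388.2,205.4),.0545))
for i in range(2):
    print([np.round(d['location'],1) for d in mark_of('top','recess')],[np.round(d['location'],1) for d in mark_of('side','recess')]); snap('top');snap('side')
E
```

```text
t: 4.1
eef_pos: [0.4853, 0.2767, 0.1391]
ee_rot: [3.138, -0.002, -1.273]
force: [0.0, 0.1, 0.1]
width: 0.061
gripper_force: 0.0
[0.48525985 0.27670142 0.13905624] [ 3.13784111e+00 -2.08022127e-03 -1.27272353e+00]
rear based [ 0.55657314 -0.13829464]
[ 0.55434072 -0.13650304  0.0545    ]
[array([391.5, 207.1]), array([485.9, 222. ])] [array([332.8, 211.5])]
[array([388.9, 207.5]), array([486.2, 222.1])] [array([384.6, 187.4]), array([333.8, 211.4])]
```

View pics/g.png

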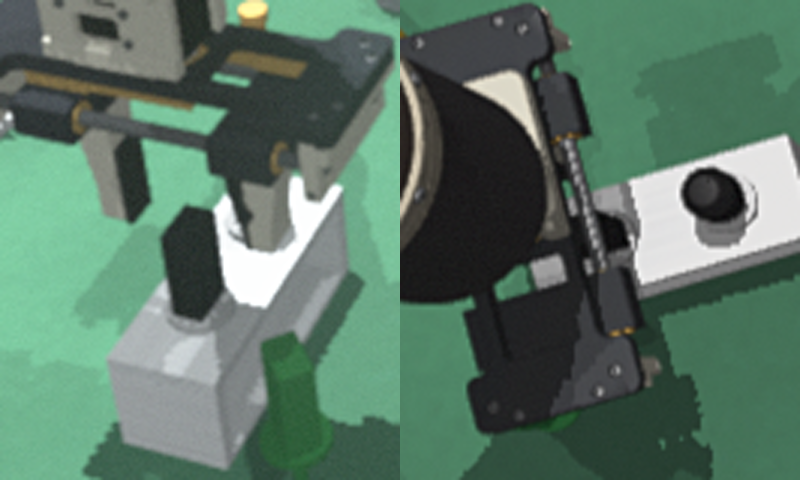

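The side view shows the fingers straddling the black paddle, at crop (190,260), with the green tool well clear. I descend and grip.

```bash
python3 -m handwheel '[{"delta_pos":[0.08,0.11,-0.7],"dr":[0,0,0]},{"delta_pos":[0,0,-0.75],"dr":[0,0,0]},{"delta_pos":[0,0,0],"dr":[0,0,0]}]'; python3 -m handwheel '[{"delta_pos":[0,0,0],"dr":[0,0,0]},{"delta_pos":[0,0,0],"dr":[0,0,0]},{"delta_pos":[0,0,0],"dr":[0,0,0]},{"delta_pos":[0,0,0],"dr":[0,0,0]},{"delta_pos":[0,0,0],"dr":[0,0,0]},{"delta_pos":[0,0,0],"dr":[0,0,0]}]' 1 40
```

```text
t: 4.9
eef_pos: [0.4872, 0.2793, 0.0946]
ee_rot: [3.137, -0.002, -1.273]
force: [-0.8, -0.8, -0.1]
width: 0.0613
gripper_force: 0.0
t: 5.5
eef_pos: [0.4887, 0.2807, 0.0974]
ee_rot: [-3.141, 0.0, -1.272]
force: [-0.4, 0.3, -0.8]
width: 0.0191
gripper_force: 0.0
```

```bash
python3 -m handwheel '[{"delta_pos":[0,0,0],"dr":[0,0,0]},{"delta_pos":[0,0,0],"dr":[0,0,0]}]'; python3 -m handwheel '[{"delta_pos":[0,0,0],"dr":[0,0,0]}]'
```

```text
t: 5.7
eef_pos: [0.4887, 0.2807, 0.0973]
ee_rot: [-3.141, 0.0, -1.272]
force: [-0.8, -0.1, 3.1]
width: 0.0173
gripper_force: 40.0
t: 5.8
eef_pos: [0.4888, 0.2807, 0.0973]
ee_rot: [-3.141, 0.0, -1.272]
force: [-1.8, 0.0, 4.2]
width: 0.0178
gripper_force: 40.0
```

```bash
python3 -m handwheel '[{"delta_pos":[0,0,0.5],"dr":[0,0,0]},{"delta_pos":[0,0,1],"dr":[0,0,0]},{"delta_pos":[0,0,1],"dr":[0,0,0]},{"delta_pos":[0,0,1],"dr":[0,0,0]},{"delta_pos":[0,0,1],"dr":[0,0,0]},{"delta_pos":[0,0,0.5],"dr":[0,0,0]}]'; python3 -m handwheel '[{"delta_pos":[0.2,-0.5,0],"dr":[0,0,-2]},{"delta_pos":[0.2,-1,0],"dr":[0,0,-2]},{"delta_pos":[0.2,-1,0],"dr":[0,0,-2]},{"delta_pos":[0.2,-1,0],"dr":[0,0,-2]},{"delta_pos":[0.2,-1,0],"dr":[0,0,-2.2]},{"delta_pos":[0.2,-1,0],"dr":[0,0,0]},{"delta_pos":[0.2,-1,0],"dr":[0,0,0]},{"delta_pos":[0.2,-1,0],"dr":[0,0,0]},{"delta_pos":[0.2,-1,0],"dr":[0,0,0]},{"delta_pos":[0.2,-1,0],"dr":[0,0,0]}]'; python3 -m handwheel '[{"delta_pos":[0.2,-1,0],"dr":[0,0,0]},{"delta_pos":[0,-1,-0.5],"dr":[0,0,0]},{"delta_pos":[0,-1,-0.5],"dr":[0,0,0]},{"delta_pos":[0,-1,-0.5],"dr":[0,0,0]},{"delta_pos":[0,-0.5,-0.5],"dr":[0,0,0]},{"delta_pos":[0,0,0],"dr":[0,0,0]},{"delta_pos":[0,0,0],"dr":[0,0,0]}]'
python3 - <<'E'
from h import *
s=get_state();print(s['eef_pos'],s['ee_rot'],s['force'])
a=snap('side');b=snap('top')
print([np.round(d['location'],1) for n in('side','top') for d in mark_of(n,'pin_mid')],[np.round(d['location'],1) for n in('side','top') for d in mark_of(n,'recess')])
print('expected tip',proj('side',s['eef_pos']-[0,0,.0853]),'rec',proj('side',[.5548,-.1385,.0545]))
cv2.imwrite('pics/h1.png',cv2.resize(a[120:270,250:450],(800,600),interpolation=2)[:,:,::-1])
E
```

```text
t: 6.4
eef_pos: [0.4893, 0.2811, 0.2497]
ee_rot: [-3.139, 0.001, -1.272]
force: [-0.5, 1.0, -0.7]
width: 0.0176
gripper_force: 40.0
t: 7.4
eef_pos: [0.548, -0.0064, 0.2457]
ee_rot: [3.14, -0.0, -1.452]
force: [-0.0, 0.2, -1.0]
width: 0.0179
gripper_force: 40.0
t: 8.1
eef_pos: [0.5538, -0.14, 0.186]
ee_rot: [3.139, 0.0, -1.452]
force: [0.3, 1.0, -0.7]
width: 0.0177
gripper_force: 40.0
[ 0.55380571 -0.14002875  0.18597337] [ 3.13929218e+00  1.56251351e-04 -1.45236078e+00] [ 0.31475968  1.04265273 -0.66043324]
[array([244.5, 361.2]), array([336.4, 158.4])] [array([383.7, 189. ]), array([331.4, 210.8]), array([487.6, 221.5]), array([387.2, 207. ])]
expected tip [333.2864355  191.80937919] rec [332.25884682 210.94881425]
```

View pics/h1.png

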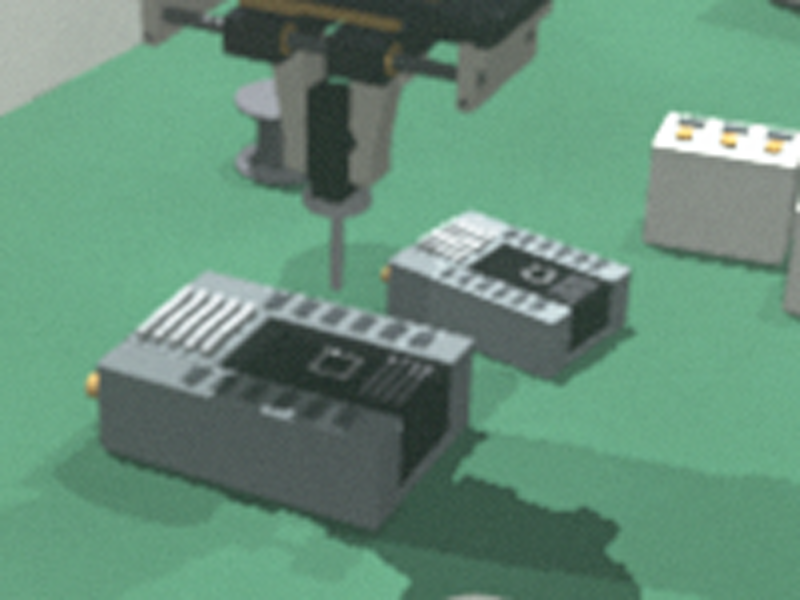

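The side crop shows the pin tip at full-image pixel (334.2,192.5), nearly straight above the recess mouth at (334,210.8). I compute the remaining offset.

Run:
```python
from h import *
t=atz('side',(334.2,192.5),.186-.0853); print('tip side',t)
for uv in((334,210.75),(331.4,210.8),(332.8,211.5),(333.8,211.4),(330.8,209.8)):print('rec side',atz('side',uv,.0545))
for uv in((390.2,205.8),(388.2,205.4),(391.5,207.1),(388.9,207.5),(387.2,207)):print('rec top',atz('top',uv,.0545))
```

```text
tip side [ 0.55054488 -0.13861462  0.1007    ]
rec side [ 0.55220427 -0.14132672  0.0545    ]
rec side [ 0.55665854 -0.13795841  0.0545    ]
rec side [ 0.55256213 -0.13726426  0.0545    ]
rec side [ 0.55104038 -0.13883534  0.0545    ]
rec side [ 0.56007165 -0.14068081  0.0545    ]
rec top [ 0.55365438 -0.14007999  0.0545    ]
rec top [ 0.55434072 -0.13650304  0.0545    ]
rec top [ 0.55133542 -0.14238896  0.0545    ]
rec top [ 0.55057151 -0.13772605  0.0545    ]
rec top [ 0.55144279 -0.13468921  0.0545    ]
```

```bash
python3 -m handwheel '[{"delta_pos":[0,0,-0.7],"dr":[0,0,0]},{"delta_pos":[0,0,-0.65],"dr":[0,0,0]},{"delta_pos":[0,0,0],"dr":[0,0,0]},{"delta_pos":[0,0,0],"dr":[0,0,0]}]'
python3 - <<'E'
from h import *
s=get_state();print(s['eef_pos'],s['force'])
a=snap('side');print(proj('side',s['eef_pos']-[0,0,.0853]))
cv2.imwrite('pics/h2.png',cv2.resize(a[170:245,285:385],(800,600),interpolation=2)[:,:,::-1])
E
```

```text
t: 8.8
eef_pos: [0.5549, -0.1391, 0.1471]
ee_rot: [3.141, -0.0, -1.45]
force: [0.6, 1.1, -0.6]
width: 0.0178
gripper_force: 40.0
[ 0.55491323 -0.13912357  0.14707311] [ 0.56767688  1.11265907 -0.56187786]
[332.41359321 207.88031074]
```

View pics/h2.png

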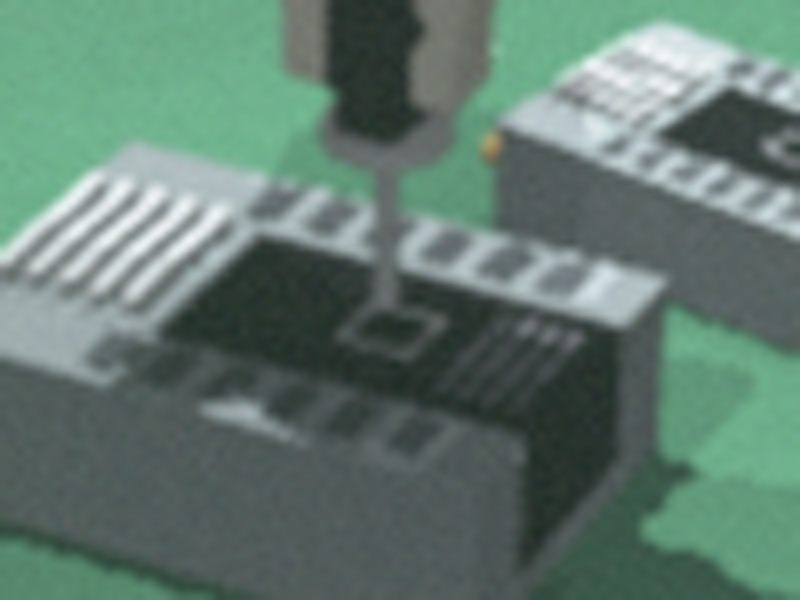

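The tip sits above the mouth, about 1–2 mm towards its rear left: the tip projects to (333.3,210.4) and the mouth centre is at (334.1,211.2). I make a small correction and enter.

```bash
python3 -m handwheel '[{"delta_pos":[-0.05,0,-0.1],"dr":[0,0,0]},{"delta_pos":[0,0,-0.26],"dr":[0,0,0]},{"delta_pos":[0,0,0],"dr":[0,0,0]},{"delta_pos":[0,0,0],"dr":[0,0,0]}]'
```

```text
t: 9.25
eef_pos: [0.553, -0.1394, 0.1356]
ee_rot: [3.141, -0.0, -1.45]
force: [-0.8, 1.2, -1.4]
width: 0.0182
gripper_force: 40.0
```

```bash
python3 -m handwheel '[{"delta_pos":[0,0,-0.13],"dr":[0,0,0]},{"delta_pos":[0,0,-0.13],"dr":[0,0,0]},{"delta_pos":[0,0,0],"dr":[0,0,0]}]'; python3 -m handwheel '[{"delta_pos":[0,0,-0.13],"dr":[0,0,0]},{"delta_pos":[0,0,-0.12],"dr":[0,0,0]},{"delta_pos":[0,0,0],"dr":[0,0,0]},{"delta_pos":[0,0,0],"dr":[0,0,0]}]'
```

```text
t: 9.55
eef_pos: [0.553, -0.1394, 0.1274]
ee_rot: [3.141, 0.0, -1.45]
force: [0.3, 0.5, 0.6]
width: 0.0178
gripper_force: 40.0
t: 9.95
eef_pos: [0.5533, -0.1394, 0.1206]
ee_rot: [-3.141, -0.0, -1.45]
force: [0.4, 0.3, 1.3]
width: 0.0181
gripper_force: 40.0
```

```bash
python3 -m handwheel '[{"delta_pos":[-0.13,-0.016,0],"dr":[0,0,0]},{"delta_pos":[-0.13,-0.016,0],"dr":[0,0,0]},{"delta_pos":[0,0,0],"dr":[0,0,0]}]';python3 -m handwheel '[{"delta_pos":[-0.13,-0.016,0],"dr":[0,0,0]},{"delta_pos":[0,0,0],"dr":[0,0,0]},{"delta_pos":[0,0,0],"dr":[0,0,0]}]'
```

```text
t: 10.25
eef_pos: [0.545, -0.1403, 0.1208]
ee_rot: [-3.141, 0.0, -1.45]
force: [0.9, 0.6, 1.8]
width: 0.0178
gripper_force: 40.0
t: 10.55
eef_pos: [0.5411, -0.1408, 0.1205]
ee_rot: [3.141, 0.0, -1.45]
force: [0.1, 0.5, 3.0]
width: 0.0179
gripper_force: 40.0
```

```bash
python3 -m handwheel '[{"delta_pos":[-0.2,-0.024,0],"dr":[0,0,0]},{"delta_pos":[-0.2,-0.024,0],"dr":[0,0,0]},{"delta_pos":[0,0,0],"dr":[0,0,0]}]'
python3 - <<'E'
from h import *
print(get_state()['force']);a=snap('side')
print([np.round(d['location'],1) for d in mark_of('side','recess')])
cv2.imwrite('pics/h3.png',cv2.resize(a[170:245,285:385],(800,600),interpolation=2)[:,:,::-1])
E
```

```text
t: 10.85
eef_pos: [0.5282, -0.1424, 0.1204]
ee_rot: [3.141, 0.0, -1.451]
force: [-0.4, -1.3, 1.7]
width: 0.0182
gripper_force: 40.0
[-0.38928138 -1.27786118  1.74788971]
[array([386. , 188.2]), array([339.6, 211.7])]
```

View pics/h3.png

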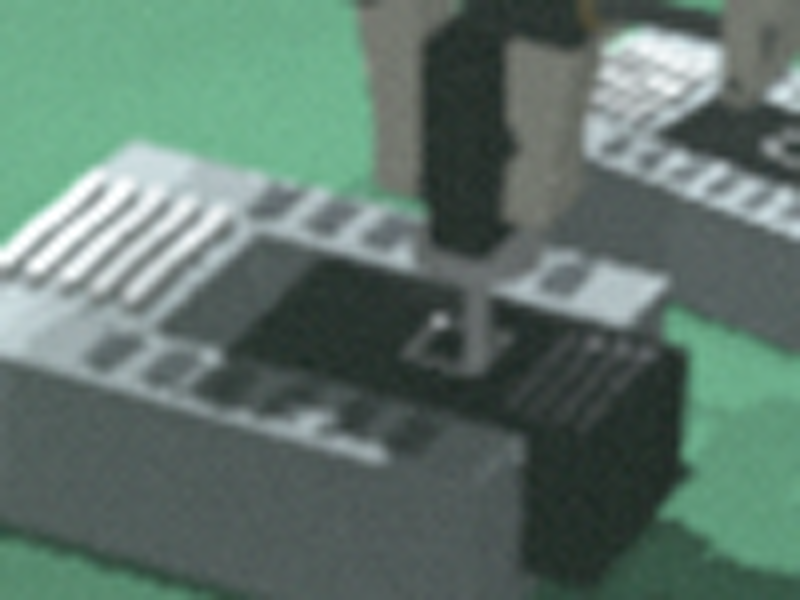

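The battery is sliding: the rear gap has opened, and the pin is at the front wall of the recess, at crop (478,360). I keep pushing.

```bash
python3 -m handwheel '[{"delta_pos":[-0.2,-0.024,0],"dr":[0,0,0]},{"delta_pos":[-0.2,-0.024,0],"dr":[0,0,0]},{"delta_pos":[-0.2,-0.024,0],"dr":[0,0,0]},{"delta_pos":[-0.2,-0.024,0],"dr":[0,0,0]},{"delta_pos":[0,0,0],"dr":[0,0,0]}]';python3 -m handwheel '[{"delta_pos":[-0.1,-0.012,0],"dr":[0,0,0]},{"delta_pos":[0,0,0],"dr":[0,0,0]},{"delta_pos":[0,0,0],"dr":[0,0,0]}]';python3 -m handwheel '[{"delta_pos":[-0.1,-0.012,0],"dr":[0,0,0]},{"delta_pos":[0,0,0],"dr":[0,0,0]},{"delta_pos":[0,0,0],"dr":[0,0,0]}]'
```

```text
t: 11.45
eef_pos: [0.5041, -0.1453, 0.1205]
ee_rot: [3.14, 0.0, -1.451]
force: [-1.1, -1.0, 1.5]
width: 0.0176
gripper_force: 40.0
t: 11.75
eef_pos: [0.5022, -0.1455, 0.1204]
ee_rot: [3.141, -0.0, -1.45]
force: [-1.1, 0.1, 2.0]
width: 0.0179
gripper_force: 40.0
t: 12.05
eef_pos: [0.4994, -0.1458, 0.1204]
ee_rot: [3.141, -0.0, -1.45]
force: [0.7, -0.6, 1.3]
width: 0.0177
gripper_force: 40.0
```

```bash
python3 -m handwheel '[{"delta_pos":[-0.06,-0.007,0],"dr":[0,0,0]},{"delta_pos":[0,0,0],"dr":[0,0,0]},{"delta_pos":[0,0,0],"dr":[0,0,0]}]';python3 -m handwheel '[{"delta_pos":[-0.06,-0.007,0],"dr":[0,0,0]},{"delta_pos":[0,0,0],"dr":[0,0,0]},{"delta_pos":[0,0,0],"dr":[0,0,0]}]'
```

```text
t: 12.35
eef_pos: [0.4979, -0.146, 0.1205]
ee_rot: [-3.141, -0.0, -1.45]
force: [1.4, -0.6, 0.6]
width: 0.0179
gripper_force: 40.0
t: 12.65
eef_pos: [0.4975, -0.146, 0.1209]
ee_rot: [-3.138, -0.0, -1.45]
force: [5.4, 0.1, -1.4]
width: 0.0176
gripper_force: 40.0
```

```bash
python3 -m handwheel '[{"delta_pos":[-0.06,-0.007,0],"dr":[0,0,0]},{"delta_pos":[0,0,0],"dr":[0,0,0]},{"delta_pos":[0,0,0],"dr":[0,0,0]}]'
```

```text
t: 12.95
eef_pos: [0.4971, -0.146, 0.1213]
ee_rot: [-3.135, -0.0, -1.45]
force: [8.4, -0.6, -3.1]
width: 0.0181
gripper_force: 40.0
```

The force has risen to 8 N and the TCP no longer advances, so the battery is at its stop. I relax, lift and check.

```bash
python3 -m handwheel '[{"delta_pos":[0.2,0.024,0],"dr":[0,0,0]},{"delta_pos":[0,0,0],"dr":[0,0,0]},{"delta_pos":[0,0,0.5],"dr":[0,0,0]},{"delta_pos":[0,0,1],"dr":[0,0,0]},{"delta_pos":[0,0,1],"dr":[0,0,0]},{"delta_pos":[0,0,1],"dr":[0,0,0]},{"delta_pos":[0,0,0.7],"dr":[0,0,0]},{"delta_pos":[0,0,0],"dr":[0,0,0]},{"delta_pos":[0,0,0],"dr":[0,0,0]}]'
python3 - <<'E'
from h import *
s=get_state();print(s['eef_pos'],s['force'],proj('side',s['eef_pos']-[0,0,.0853]))
a=snap('side');cv2.imwrite('pics/h4.png',cv2.resize(a[95:245,260:460],(800,600),interpolation=2)[:,:,::-1])
m=[d['location'] for d in mark_of('side','recess')];print([(np.round(u,1),atz('side',u,.0545).round(4)) for u in m])
snap('top');m=[d['location'] for d in mark_of('top','recess')];print([(np.round(u,1),atz('top',u,.0545).round(4)) for u in m])
E
```

```text
t: 13.85
eef_pos: [0.4992, -0.1455, 0.2458]
ee_rot: [3.14, 0.001, -1.451]
force: [-0.6, -0.5, -1.9]
width: 0.0177
gripper_force: 40.0
[ 0.49916354 -0.14554797  0.24581153] [-0.55762806 -0.49950489 -1.94380238] [357.9380623  171.81678671]
[(array([353.7, 216.5]), array([ 0.505 , -0.1456,  0.0545])), (array([381.8, 188.1]), array([ 0.5188, -0.2884,  0.0545]))]
[(array([391. , 236.9]), array([ 0.498 , -0.141 ,  0.0545]))]
```

View pics/h4.png

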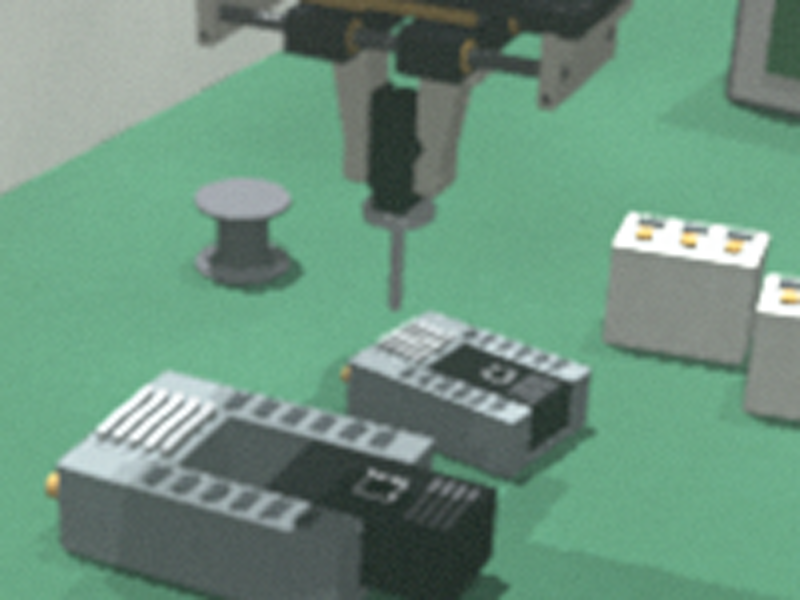

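The battery is out, with its recess now near (0.500,-0.145), about 50 mm along. The pin is still straight in the grip. I go back to the hole by the exact reverse shift: x -0.38, y +14.213, z -4.98 units, and a turn of +10.2°.

```bash
python3 -m handwheel '[{"delta_pos":[0,0.213,0],"dr":[0,0,0]},{"delta_pos":[0,1,0],"dr":[0,0,2]},{"delta_pos":[0,1,0],"dr":[0,0,2]},{"delta_pos":[0,1,0],"dr":[0,0,2]},{"delta_pos":[0,1,0],"dr":[0,0,2]},{"delta_pos":[0,1,0],"dr":[0,0,2.2]},{"delta_pos":[0,1,0],"dr":[0,0,0]},{"delta_pos":[0,1,0],"dr":[0,0,0]},{"delta_pos":[0,1,0],"dr":[0,0,0]},{"delta_pos":[0,1,0],"dr":[0,0,0]}]'; python3 -m handwheel '[{"delta_pos":[-0.38,1,0],"dr":[0,0,0]},{"delta_pos":[0,1,0],"dr":[0,0,0]},{"delta_pos":[0,1,0],"dr":[0,0,0]},{"delta_pos":[0,1,0],"dr":[0,0,0]},{"delta_pos":[0,1,0],"dr":[0,0,0]},{"delta_pos":[0,0,0],"dr":[0,0,0]},{"delta_pos":[0,0,-1],"dr":[0,0,0]},{"delta_pos":[0,0,-1],"dr":[0,0,0]},{"delta_pos":[0,0,-0.8],"dr":[0,0,0]},{"delta_pos":[0,0,0],"dr":[0,0,0]}]';  python3 - <<'E'
from h import *
s=get_state();print(s['eef_pos'],s['force'],proj('side',s['eef_pos']-[0,0,.0853]))
a=snap('side');cv2.imwrite('pics/h5.png',cv2.resize(a[260:395,160:340],(800,600),interpolation=2)[:,:,::-1])
E
```

```text
t: 15.05
eef_pos: [0.4996, 0.1322, 0.2461]
ee_rot: [3.141, -0.0, -1.272]
force: [0.9, -0.2, -0.8]
width: 0.0179
gripper_force: 40.0
t: 16.05
eef_pos: [0.4866, 0.279, 0.1588]
ee_rot: [3.135, -0.003, -1.273]
force: [-0.1, 0.1, -1.2]
width: 0.0178
gripper_force: 40.0
[0.48658916 0.27895632 0.15881086] [-0.06988025  0.09394389 -1.21614758] [216.92638354 327.51421054]
```

View pics/h5.png

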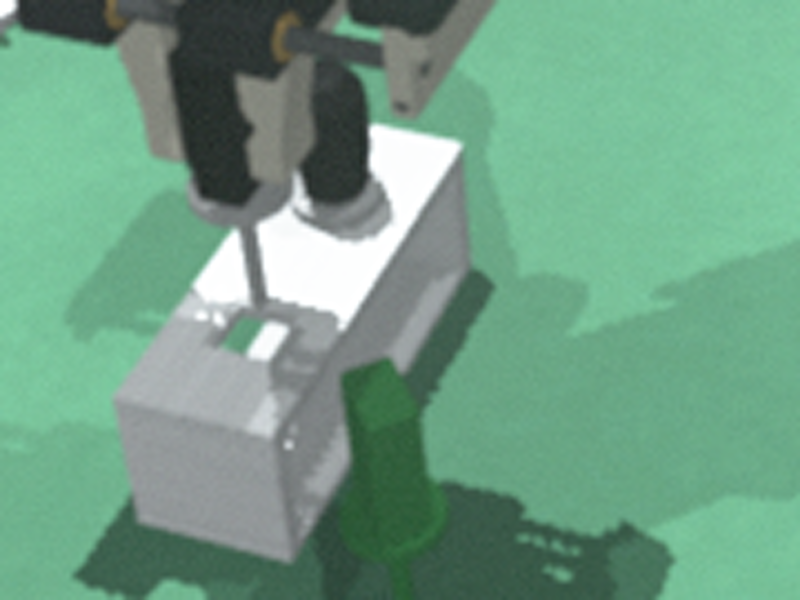

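The pin tip, at crop (260,302), is above its open hole, at crop (257,338). I lower it.

```bash
python3 -m handwheel '[{"delta_pos":[0,0,-0.6],"dr":[0,0,0]},{"delta_pos":[0,0,-0.3],"dr":[0,0,0]},{"delta_pos":[0,0,0],"dr":[0,0,0]},{"delta_pos":[0,0,0],"dr":[0,0,0]}]';  python3 -m handwheel '[{"delta_pos":[0,0,-0.6],"dr":[0,0,0]},{"delta_pos":[0,0,-0.4],"dr":[0,0,0]},{"delta_pos":[0,0,-0.24],"dr":[0,0,0]},{"delta_pos":[0,0,0],"dr":[0,0,0]},{"delta_pos":[0,0,0],"dr":[0,0,0]},{"delta_pos":[0,0,0],"dr":[0,0,0]}]'
```

```text
t: 16.5
eef_pos: [0.4891, 0.2809, 0.1364]
ee_rot: [-3.141, 0.0, -1.272]
force: [0.5, 0.3, -0.5]
width: 0.0176
gripper_force: 40.0
t: 17.1
eef_pos: [0.4888, 0.2808, 0.0986]
ee_rot: [-3.141, 0.0, -1.272]
force: [0.1, 0.1, -0.8]
width: 0.0178
gripper_force: 40.0
```

Back at the grasp pose with no contact force. I release with a partial opening, retreat upward and check.

```bash
python3 -m handwheel '[{"delta_pos":[0,0,-0.03],"dr":[0,0,0]},{"delta_pos":[0,0,0],"dr":[0,0,0]},{"delta_pos":[0,0,0],"dr":[0,0,0]}]'; python3 -m handwheel '[{"delta_pos":[0,0,0],"dr":[0,0,0]},{"delta_pos":[0,0,0],"dr":[0,0,0]},{"delta_pos":[0,0,0],"dr":[0,0,0]},{"delta_pos":[0,0,0],"dr":[0,0,0]},{"delta_pos":[0,0,0],"dr":[0,0,0]},{"delta_pos":[0,0,0],"dr":[0,0,0]}]' -0.4; python3 -m handwheel '[{"delta_pos":[0,0,0.4],"dr":[0,0,0]},{"delta_pos":[0,0,0.8],"dr":[0,0,0]},{"delta_pos":[0,0,1],"dr":[0,0,0]},{"delta_pos":[0,0,1],"dr":[0,0,0]},{"delta_pos":[0,0,1],"dr":[0,0,0]},{"delta_pos":[0,-1,0],"dr":[0,0,0]},{"delta_pos":[0,-1,0],"dr":[0,0,0]},{"delta_pos":[0,-1,0],"dr":[0,0,0]},{"delta_pos":[0,-1,0],"dr":[0,0,0]},{"delta_pos":[0,0,0],"dr":[0,0,0]}]'
python3 - <<'E'
from h import *
a=snap('side');b=snap('top');g=np.zeros((600,800,3),np.uint8)
g[:,:400]=cv2.resize(a[250:400,160:260],(400,600),interpolation=2);g[:300,400:]=cv2.resize(b[180:300,90:250],(400,300),interpolation=2)
g[300:,400:]=cv2.resize(b[130:270,330:517],(400,300),interpolation=2)
cv2.imwrite('pics/end.png',g[:,:,::-1])
E
```

```text
t: 17.4
eef_pos: [0.4887, 0.2807, 0.0974]
ee_rot: [-3.142, 0.0, -1.272]
force: [-0.7, -0.2, -0.8]
width: 0.0173
gripper_force: 40.0
t: 18.0
eef_pos: [0.4887, 0.2807, 0.0974]
ee_rot: [-3.142, 0.0, -1.272]
force: [0.6, -0.1, -0.1]
width: 0.0585
gripper_force: 0.0
t: 19.0
eef_pos: [0.4882, 0.158, 0.2245]
ee_rot: [-3.141, 0.0, -1.274]
force: [-0.9, 0.0, 0.1]
width: 0.0613
gripper_force: 0.0
```

View pics/end.png

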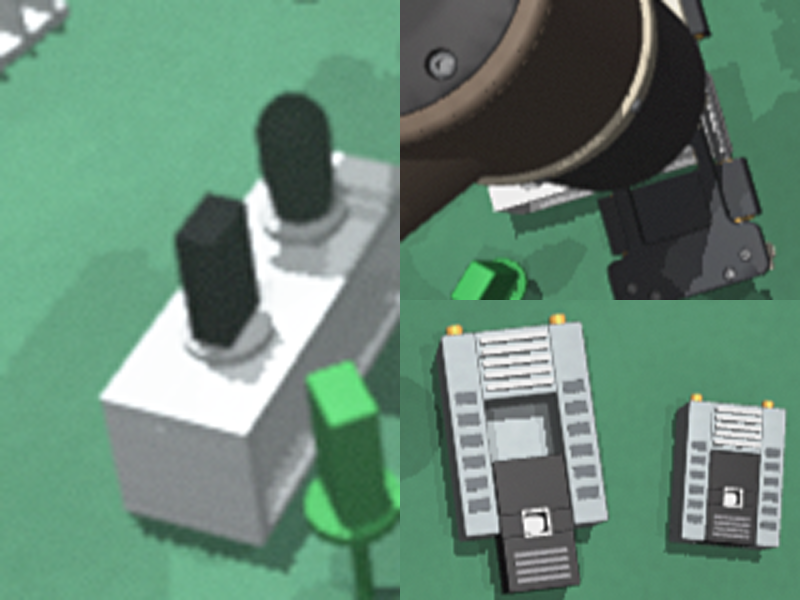

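The pin tool stands upright in its hole with its collar seated. The battery is out at its stop, and the driver and the green tool are undisturbed.

```bash
python3 -c "
from station import *
print(job_done())"
```

```text
the job is handed in; nothing more can be done
None
```

The job is handed in after about 19 s of robot time: the battery is out at its stop, having been pushed there with the pin holding the release down, and the pin tool is back upright in its own stand hole and let go.

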